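# Dress the grinding-drum stand and offer up the solid collar

## Robot

A 7-joint arm with a two-finger parallel gripper is mounted at the origin on the work surface. World frame = base frame: x ahead of the robot, y to its left, z up, the work surface at z = 0. Lengths are in m, angles in rad, forces in N, time in s.
With the tool pointing down it reaches from about 0.35 to 0.9 m from the base axis. Payload 8.1 kg.
Tool frame: the origin (TCP) lies at the centre of the arm's flange, where the gripper is bolted on; the fingertips stand 178 mm ahead of it and the grasp point (between the pads) lies 159 mm ahead of it; z points along the fingers, y is the direction in which the jaws open and shut (so a half turn about z gives the same grasp; the last joint's range is limited). The gripper opens to 92 mm and grips with 3 to 60 N. Pads are 19 mm wide; open, the fingers measure 130 mm over their backs; the gripper's body (75 mm by 190 mm) begins 47 mm behind the grasp point.
Start: joints at [-1.361, 0.434, 0.025, 1.573, -0.012, 1.134, -0.075], TCP at [0.192, 0.595, 0.405] pointing down, gripper open.
Joint ranges: [-2.62, 2.62], [-0.44, 2.09], [-1.27, 1.32], [0.08, 2.57], [-1.32, 4.46], [0.12, 2], [-2.74, 2.74]. Speed limits (rad/s): [2.22, 2.22, 3.01, 3.01, 3.14, 3.14, 3.14].

## Interface

Orientations are given as a rotation vector (axis times angle).
In Python, from cell import arm gives the robot as it stands. The module is installed in compiled form; this text tells all that it offers.
- The arm moves only by the tool move_arm, never from a script. Its argument "steps" is a list of rows, each a list of 4 numbers: the shift along the tool's x, y, z in mm, then the turn about the tool's z in rad. In form: [[x, y, z, twist], ...]. A call has 1 to 20 rows; each row is the pose to reach, as a shift and turn from the pose commanded when the call began, along the tool's axes at that moment; what a row does not reach only later rows make up. A row lasts 1/8 s, in which the tool goes at most 62.5 mm and 10.7 degrees, less where a joint would pass 70% of its speed; a pose out of reach is approached as far as the arm can. A call with a gripper value outside its range is refused whole. "grip" is the finger opening in mm, from 0 to 91.8, set as the call begins (left out, the last holds). The fingers move at their own pace and stop on an object; "grip_force" is the grip in N (left out, the last holds). Time passes only in rows, so rows that repeat a pose let the fingers close. It gives the time, the measured TCP pose, the force and the opening at its end, in the units of the state.
- arm.observe(): the state, without advancing time (a new reading comes with each control period).
- arm.get_image(name): name is "side" or "top"; returns the picture (420x560x3 uint8, red, green, blue); there is no depth.
- arm.camera_info(name): a dict with "mtx" (3x3 intrinsics, pixels), "dist_coeffs" ([k1, k2, p1, p2, k3] as OpenCV has them; the pictures are not rectified), "pose" (4x4, takes a point from camera to world coordinates). Camera axes: x right, y down, z forward; pixel columns grow to the right and rows downward; lengths in m; the calibration is good to about 2 mm. A picture is of the moment at which its call begins. camera_info takes no time and is no camera call.
- arm.sign_off(): hands the job in, once; it reports no verdict.
The state is a dict: "clock": time; "joints": joint angles; "dq": joint speeds; "joint_efforts": joint torques, N m; "position": TCP position; "ee_rot": TCP orientation; "force": force on the tool from outside, world axes, zero at the start; "ft_torque": the same for the moment, N m; "width": opening from 0.0 (shut) to 1.0 (fully open).
Only numpy, scipy, OpenCV 4.12 (cv2) and the standard library are available. Lean on these libraries where they do the work, as an engineer would, in place of code of your own. Each camera call takes 0.05 s, during which the arm holds its last target.

## Task

Put the brown abrasive spool over the upright spindle of the assembly stand, right down on its shoulder, and let it go. Then find the solid one of the two look-alike steel collars on the rubber mat by lifting each in turn clear of the mat and feeling which is heavier; leave the lighter one standing on the mat, set down and not dropped. Finish while still holding the heavier collar upright and still, centred over the spindle with its underside a few centimetres clear of the spindle's tip, and leave the jar, the cork pad and the wrench where they are.

Things in the scene. Friction and masses are not known exactly. Their poses are not given: they have to be found in the camera images.
- spool_center (a point): Abrasive spool: a brown abrasive-covered cylinder with black end caps, outside diameter 54 mm, height 60 mm, about 0.16 kg, standing upright on the bench, with a 17 mm bore right through along its axis (z). Its two ends are alike: either may go down. This point is its centre, 30 mm above its underside.
- seat (a point): Assembly stand, fixed to the bench: a dark steel disc, 124 mm in diameter and 14 mm thick, with a steel shoulder on it, 42 mm in diameter and 12 mm high, and from that an upright steel spindle 12 mm in diameter. This point is on the spindle's axis at the top of the shoulder, 26 mm above the bench; the seated spool's underside rests here. z is up, along the spindle.
- spindle_tip (a point): The tip of the spindle, 78 mm above the shoulder and 104 mm above the bench; its last 8 mm taper to 5 mm in diameter. The spindle stands 18 mm out of the seated spool.
- collar_p_center (a point): One of two look-alike plain steel collars standing on the mat: a thick ring, outside diameter 48 mm, height 45 mm, with a 16 mm bore along its axis (z). This point is its centre, 22.5 mm above its underside. One collar is solid and the other hollow inside, weighing between 0.2 and 0.7 kg and differing by at least 0.12 kg; either may be in either place.
- collar_q_center (a point): The other collar, the same to look at: outside diameter 48 mm, height 45 mm, 16 mm bore along z. This point is its centre, 22.5 mm above its underside.
- mat: Black rubber mat fixed flat on the bench, 130 mm (its x) by 270 mm (its y), 4 mm thick. Origin: the centre of its underside. The collars stand about 72 mm either side of its centre, along its y.
- jar_center (a point): Bystander: open green glass jar, 72 mm in diameter at the rim and 110 mm high. This point is half-way up.
- pad_center (a point): Bystander: cork hand pad, 70 x 50 x 28 mm, lying flat. This point is its centre.
- wrench: Bystander: steel wrench about 170 mm long, lying on the bench.
Things that resemble listed ones, but are neither listed nor needed, are in the scene too. Leave any green, orange or yellow look-alike of the part that bears collar_q_center alone.

How it is judged:
By the outcome, as a careful person would: the job done as asked, in the order asked, and still so for the second after the job is handed in, while the arm keeps its last pose, push and grip.
It also fails if it takes over 72 s, if anything falls off the work surface, if the arm or the gripper's body presses on something with over 40 N, if the wrist force passes 120 N, or if a joint passes its speed limit or range.

## Working session

There is one attempt and no reset: what is moved stays moved. The work goes in short steps, Python scripts to look and compute and a tool call to move; the robot and the scene stay as the last step left them, time stands still between calls to the robot, and variables do not carry over. Pictures are saved under pics/ and viewed, and the job is handed in when it is done.

Besides the shell and the picture viewer there is one more tool, called in YAML: its name, and indented under it one key for each argument. move_arm: Moves the arm, as the interface text tells. Its arguments: {"type":"object","properties":{"steps":{"type":"array"},"grip":{"type":"number"},"grip_force":{"type":"number"}},"required":["steps"]}

```bash
mkdir -p pics; python3 - <<'E'
from cell import arm
import cv2, numpy as np
s=arm.observe();print(s)
for n in("top","side"):
    im=arm.get_image(n);cv2.imwrite(f"pics/{n}0.png",im[:,:,::-1])
    c=arm.camera_info(n);print(n,np.round(c["mtx"],1).tolist(),c["dist_coeffs"],np.round(c["pose"],4).tolist())
E
```

```text
{'clock': 0.0, 'joints': array([-1.36057803,  0.43521854,  0.02497051,  1.57414531, -0.01157957,
        1.13402218, -0.07510658]), 'dq': array([-2.05119776e-04,  2.61549685e-04, -4.21990643e-04,  3.96913889e-05,
        4.26656787e-04,  5.70567709e-04, -7.99902602e-04]), 'joint_efforts': array([-4.48795718e-04, -6.67844152e+01,  9.84706990e-01, -3.14461577e+01,
       -6.06430555e-02,  4.31045028e-02,  1.57112772e-04]), 'position': array([0.19229426, 0.59441433, 0.40392885]), 'ee_rot': array([-4.89460777e-01, -3.10313563e+00,  2.58578996e-03]), 'force': array([-0.42759598, -0.72128327, -0.0285436 ]), 'ft_torque': array([0.02343936, 0.01071311, 0.03839288]), 'width': 1.0021488123010316}
top [[455.4, 0.0, 272.1], [0.0, 455.4, 207.8], [0.0, 0.0, 1.0]] [-0.09107127  0.          0.          0.          0.        ] [[0.0047, -0.9976, 0.0697, 0.5048], [-1.0, -0.005, -0.0042, 0.0188], [0.0045, -0.0697, -0.9976, 1.1355], [0.0, 0.0, 0.0, 1.0]]
side [[427.8, 0.0, 281.1], [0.0, 427.8, 210.7], [0.0, 0.0, 1.0]] [-0.02342974  0.          0.          0.          0.        ] [[0.7984, -0.3372, 0.4988, 0.0579], [-0.6021, -0.445, 0.663, -0.6963], [-0.0016, -0.8296, -0.5583, 0.6855], [0.0, 0.0, 0.0, 1.0]]
```

View pics/top0.png

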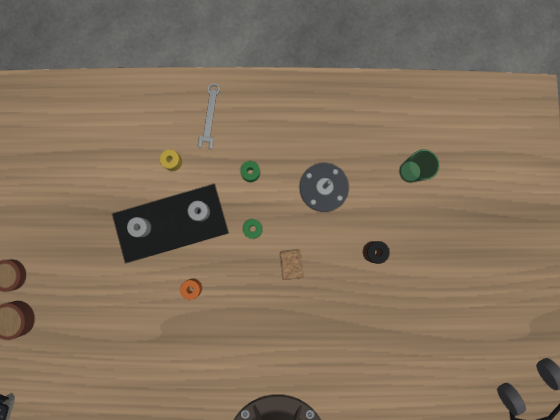

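View pics/side0.png

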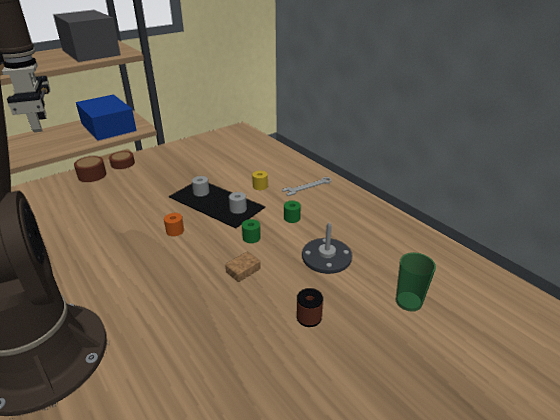

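Top view: the spool is at (376,252), the stand at (325,187), and the collars at (198,211) and (138,227). The jar is at (420,165), the pad at (291,264), and the wrench at (209,115). Next I'll measure these more precisely.

```bash
cat > h.py <<'E'
from cell import arm
import cv2, numpy as np
def ray(n,uv):
    c=arm.camera_info(n);uv=np.array(uv,float).reshape(-1,1,2)
    p=cv2.undistortPoints(uv,np.array(c["mtx"]),np.array(c["dist_coeffs"])).reshape(-1,2)
    T=np.array(c["pose"]);d=np.c_[p,np.ones(len(p))]@T[:3,:3].T
    return T[:3,3],d
def plane(n,uv,z):
    o,d=ray(n,uv);return o+d*((z-o[2])/d[:,2])[:,None]
def proj(n,P):
    c=arm.camera_info(n);T=np.linalg.inv(np.array(c["pose"]))
    return cv2.projectPoints(np.array(P,float).reshape(-1,1,3),cv2.Rodrigues(T[:3,:3])[0],T[:3,3],np.array(c["mtx"]),np.array(c["dist_coeffs"]))[0].reshape(-1,2)
def crop(im,x,y,r,k): return cv2.resize(im[max(y-r,0):y+r,max(x-r,0):x+r],None,fx=k,fy=k,interpolation=cv2.INTER_CUBIC)
E
python3 - <<'E'
import cv2,numpy as np
from h import crop
t=cv2.imread("pics/top0.png");s=cv2.imread("pics/side0.png")
a=np.hstack([crop(t,325,187,30,6.5),crop(t,376,252,30,6.5)] )
b=np.hstack([crop(s,327,245,30,6.5),crop(s,310,307,30,6.5)])
cv2.imwrite("pics/c0.png",np.hstack([a,b])[:, :780] if False else cv2.resize(np.vstack([a,b]),(600,600)))
a=np.hstack([crop(t,198,211,25,6),crop(t,138,227,25,6)]);b=np.hstack([crop(s,238,203,25,6),crop(s,200,186,25,6)])
cv2.imwrite("pics/c1.png",np.vstack([a,b]))
E
```

```text
(no output)
```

View pics/c0.png

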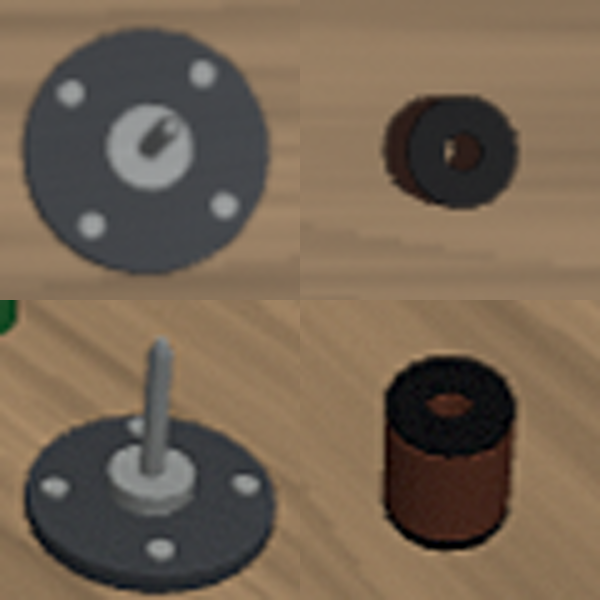

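View pics/c1.png

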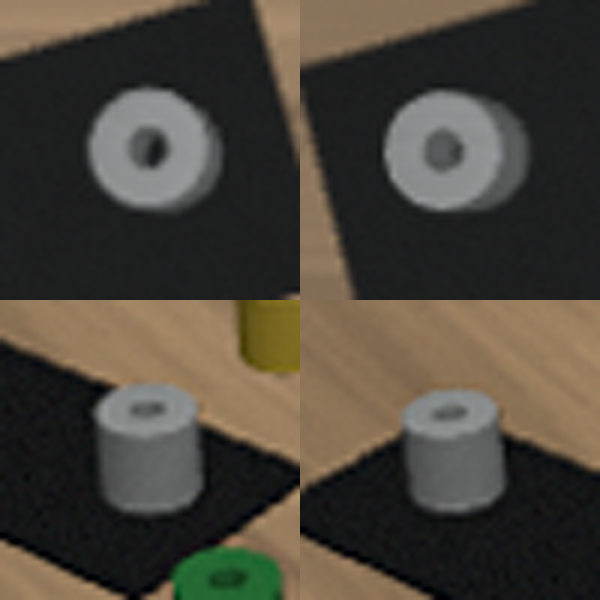

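The crops show the disc, shoulder, spool cap, and collar tops clearly. I'll fit ellipses to masks in both views.

```bash
cat > m.py <<'E'
import cv2,numpy as np
from h import *
def ell(im,n,x,y,r,f,z,label):
    K=8; c=crop(im,x,y,r,K).astype(int); m=f(c).astype(np.uint8)*255
    m=cv2.morphologyEx(m,cv2.MORPH_OPEN,np.ones((5,5)))
    cs=cv2.findContours(m,cv2.RETR_EXTERNAL,cv2.CHAIN_APPROX_NONE)[0]
    k=min((q for q in cs if cv2.contourArea(q)>1500),key=lambda q:np.linalg.norm(q.reshape(-1,2).mean(0)-r*K))
    h=cv2.convexHull(k); e=cv2.fitEllipse(k)
    pts=(k.reshape(-1,2)+.5)/K-.5+[x-r,y-r]
    W=plane(n,pts,z)[:,:2].astype(np.float32)
    A=np.c_[2*W,np.ones(len(W))]; 
    sol=np.linalg.lstsq(A,(W**2).sum(1),rcond=None)[0]; R=np.sqrt(sol[2]+sol[:2]@sol[:2])
    print(label,n,"circle centre",np.round(sol[:2],4),"D",round(2*R*1000,1))
E
python3 - <<'E'
from m import *
t=cv2.imread("pics/top0.png");s=cv2.imread("pics/side0.png")
for n,x,y in(("top",325,187),("top",378,252),("top",198,211),("side",327,245),("side",310,290),("side",238,197),("side",200,182)):
    im=t if n=="top" else s
    print(n,x,y,[im[y,x+d].tolist() for d in(-12,-7,-5,0,5,7,12)])
g=lambda c:c.sum(2)
dark=lambda c:(c[...,2]-c[...,0]<10)&(g(c)<260)
gray=lambda c:(abs(c[...,2]-c[...,0])<25)
ell(t,"top",325,187,32,lambda c:gray(c),0.014,"disc")
ell(t,"top",325,187,12,lambda c:g(c)>330,0.026,"shoulder")
ell(t,"top",378,252,16,lambda c:(c[...,2]-c[...,0]<14)&(g(c)<150),0.060,"spool")
for x,y in((198,211),(138,227)):
    ell(t,"top",x,y,20,lambda c:g(c)>345,0.049,"collar")
for x,y in((238,199),(200,183)):
    ell(s,"side",x,y,16,lambda c:g(c)>390,0.049,"collar")
ell(s,"side",310,298,20,lambda c:(c[...,2]-c[...,0]<14)&(g(c)<120),0.060,"spool")
ell(s,"side",327,255,35,lambda c:(abs(c[...,2]-c[...,0])<20),0.014,"disc")
E
```

```text
top 325 187 [[73, 69, 67], [158, 157, 155], [159, 158, 156], [68, 68, 67], [155, 155, 152], [144, 144, 141], [76, 72, 69]]
top 378 252 [[25, 30, 46], [38, 37, 37], [39, 38, 37], [26, 31, 46], [39, 37, 37], [40, 39, 38], [90, 114, 137]]
top 198 211 [[31, 30, 29], [144, 143, 141], [143, 143, 140], [31, 30, 29], [147, 146, 144], [151, 151, 149], [42, 41, 40]]
side 327 245 [[61, 59, 56], [105, 103, 102], [137, 139, 135], [97, 95, 94], [124, 126, 123], [53, 50, 47], [65, 60, 58]]
side 310 290 [[95, 129, 156], [9, 7, 8], [10, 6, 2], [16, 16, 13], [13, 11, 7], [34, 43, 51], [85, 112, 136]]
side 238 197 [[22, 22, 19], [139, 139, 135], [137, 139, 136], [113, 114, 111], [144, 145, 141], [110, 117, 124], [96, 127, 154]]
side 200 182 [[86, 114, 138], [122, 122, 119], [142, 144, 143], [143, 144, 141], [107, 107, 105], [81, 82, 83], [83, 112, 137]]
disc top circle centre [ 0.6362 -0.1138] D 122.8
shoulder top circle centre [ 0.6367 -0.1143] D 41.1
spool top circle centre [ 0.4764 -0.2357] D 52.1
collar top circle centre [0.574  0.1929] D 45.9
collar top circle centre [0.5337 0.3396] D 45.8
collar side circle centre [0.5741 0.1948] D 44.6
collar side circle centre [0.5331 0.3412] D 43.4
spool side circle centre [ 0.4735 -0.2384] D 53.1
disc side circle centre [ 0.6433 -0.1059] D 146.0
```

```bash
cat >> h.py <<'E'
def st():
    s=arm.observe();R=cv2.Rodrigues(np.array(s["ee_rot"]))[0]
    return s,np.array(s["position"]),R
def shift(target,from_p=None):
    s,p,R=st(); 
    if from_p is not None:p=np.array(from_p)
    return np.round((np.array(target)-p)@R*1000,1)
E
python3 - <<'E'
from h import *
s,p,R=st();print(np.round(R,4).tolist())
for q in((0.5,0.2,0.405),(0.475,-0.237,0.405),(0.475,-0.237,0.199)):print(q,shift(q))
E
```

```text
[[-0.9515, 0.3078, -0.0003], [0.3078, 0.9515, -0.0014], [-0.0001, -0.0014, -1.0]]
(0.5, 0.2, 0.405) [-414.2 -280.6   -0.5]
(0.475, -0.237, 0.405) [-5.249e+02 -7.041e+02  1.000e-01]
(0.475, -0.237, 0.199) [-524.9 -703.8  206.1]
```

move_arm:
  steps:
    - [-55, -35, 0, 0]
    - [-105, -70, 0, 0]
    - [-155, -105, 0, 0]
    - [-205, -140, 0, 0]
    - [-255, -175, 0, 0]
    - [-305, -210, 0, 0]
    - [-355, -245, 0, 0]
    - [-405, -285, 0, 0]
    - [-430, -340, 0, 0]
    - [-445, -395, 0, 0]
    - [-460, -450, 0, 0]
    - [-475, -505, 0, 0]
    - [-490, -560, 0, 0]
    - [-505, -615, 0, 0]
    - [-515, -660, 20, 0]
    - [-525, -704, 50, 0]
    - [-525, -704, 80, 0]
    - [-525, -704, 80, 0]
  grip: 91.8
  grip_force: 25

```text
clock: 2.35
position: [0.4742, -0.2366, 0.3228]
ee_rot: [-0.49, -3.098, -0.001]
force: [0.3, 1.0, 0.0]
width: 1.001
```

```bash
python3 - <<'E'
from h import *
s,p,R=st();print(s["clock"],np.round(p,4),np.round(s["joints"],2),np.round(s["force"],2),np.round(R[:,2],4),shift((0.475,-0.237,0.199)))
for n in("top","side"):cv2.imwrite(f"pics/{n}1.png",arm.get_image(n)[:,:,::-1])
E
```

```text
2.35 [ 0.4742 -0.2366  0.3228] [ 0.05  0.38  0.41  1.93 -0.2   0.87  1.82] [0.31 0.99 0.04] [-0.0047  0.0016 -1.    ] [ -1.5  -0.2 123.8]
```

View pics/side1.png

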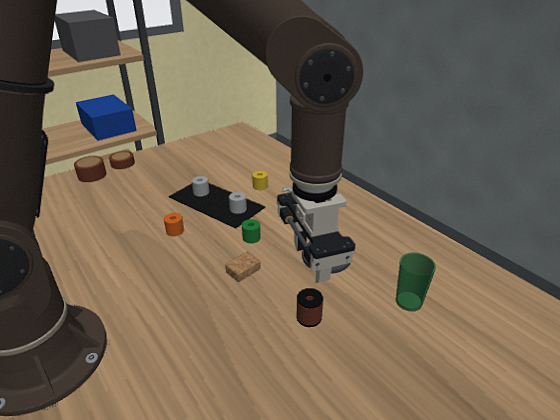

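The gripper is above the spool at (310,307), with the jaws clear of it on both sides. Descending now.

move_arm:
  steps:
    - [-1.5, 0, 30, 0]
    - [-1.5, 0, 60, 0]
    - [-1.5, 0, 90, 0]
    - [-1.5, 0, 110, 0]
    - [-1.5, 0, 123, 0]
    - [-1.5, 0, 123, 0]
    - [-1.5, 0, 123, 0]

```text
clock: 3.32
position: [0.4771, -0.2373, 0.2027]
ee_rot: [0.489, 3.102, -0.0]
force: [-0.1, 0.0, 0.9]
width: 1.0
```

move_arm:
  steps:
    - [0, 0, 0, 0]
    - [0, 0, 0, 0]
    - [0, 0, 0, 0]
    - [0, 0, 0, 0]
    - [0, 0, 0, 0]
    - [0, 0, 0, 0]
    - [0, 0, 0, 0]
    - [0, 0, 0, 0]
  grip: 45
  grip_force: 20

```text
clock: 4.32
position: [0.4766, -0.2372, 0.2017]
ee_rot: [0.489, 3.103, 0.0]
force: [-0.9, 1.1, 1.6]
width: 0.584
```

move_arm:
  steps:
    - [0, 0, -10, 0]
    - [0, 0, -40, 0]
    - [0, 0, -80, 0]
    - [0, 0, -115, 0]
    - [0, 0, -130, 0]
    - [0, 0, -130, 0]
    - [0, 0, -130, 0]

```text
clock: 5.2
position: [0.4762, -0.2369, 0.3305]
ee_rot: [-0.489, -3.101, -0.001]
force: [-0.4, 1.1, -2.0]
width: 0.584
```

```bash
python3 - <<'E'
from h import *
s,p,R=st();print(s["clock"],np.round(p,4),np.round(s["force"],2),s["width"],np.round(R[:,2],4),shift((0.636,-0.114,0.332)))
for n in("top","side"):cv2.imwrite(f"pics/{n}2.png",arm.get_image(n)[:,:,::-1])
i=np.hstack([cv2.imread("pics/top2.png")[100:380,180:460],cv2.imread("pics/side2.png")[140:420,200:480]]);cv2.imwrite("pics/c2.png",cv2.resize(i,(800,400)))
E
```

```text
5.2 [ 0.4762 -0.2369  0.3305] [-0.45  1.12 -2.05] 0.5840063523310025 [-1.9e-03  7.0e-04 -1.0e+00] [-114.2  166.1   -1.8]
```

View pics/c2.png

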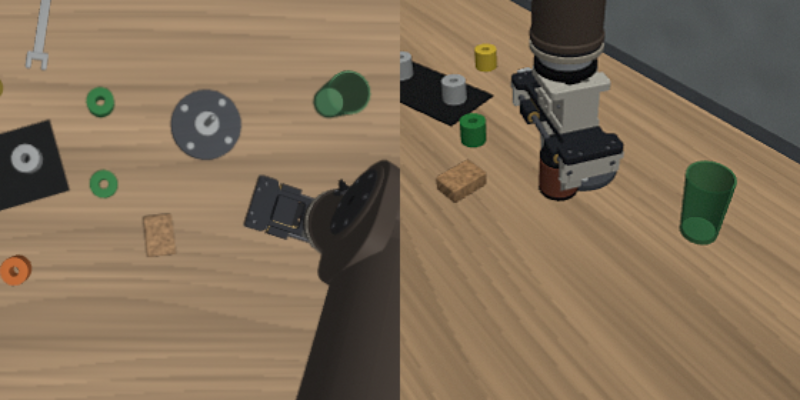

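The spool is held. It shows at about (558,178) in the side crop, lifted, and the opening is unchanged. Moving it over the spindle.

```bash
python3 - <<'E'
from h import *
print(shift((0.6366,-0.1155,0.332)))
E
```

```text
[-115.2  164.9   -1.9]
```

move_arm:
  steps:
    - [-20, 30, -2, 0]
    - [-50, 70, -2, 0]
    - [-80, 115, -2, 0]
    - [-100, 145, -2, 0]
    - [-112, 160, -2, 0]
    - [-115, 165, -2, 0]
    - [-115, 165, -2, 0]
    - [-115, 165, -2, 0]

```text
clock: 6.3
position: [0.6358, -0.1171, 0.3339]
ee_rot: [-0.493, -3.102, 0.001]
force: [-0.5, -0.5, -1.3]
width: 0.589
```

```bash
python3 - <<'E'
from h import *
s,p,R=st();print(s["clock"],np.round(p,4),np.round(s["force"],2),s["width"],np.round(R[:,2],4),shift((0.6366,-0.1155,0.332)))
for n in("top","side"):cv2.imwrite(f"pics/{n}3.png",arm.get_image(n)[:,:,::-1])
i=cv2.imread("pics/side3.png");cv2.imwrite("pics/c3.png",crop(i,327,225,50,6))
cv2.imwrite("pics/c3t.png",crop(cv2.imread("pics/top3.png"),325,187,50,6))
print("proj tip",proj("side",[[.6364,-.114,.104],[.6364,-.114,.026]]))
E
```

```text
6.3 [ 0.6358 -0.1171  0.3339] [-0.5  -0.51 -1.25] 0.5886159651464331 [-4.e-04 -5.e-04 -1.e+00] [-0.2  1.8  1.9]
proj tip [[329.16383342 222.82845186]
 [327.20113371 248.85874498]]
```

View pics/c3.png

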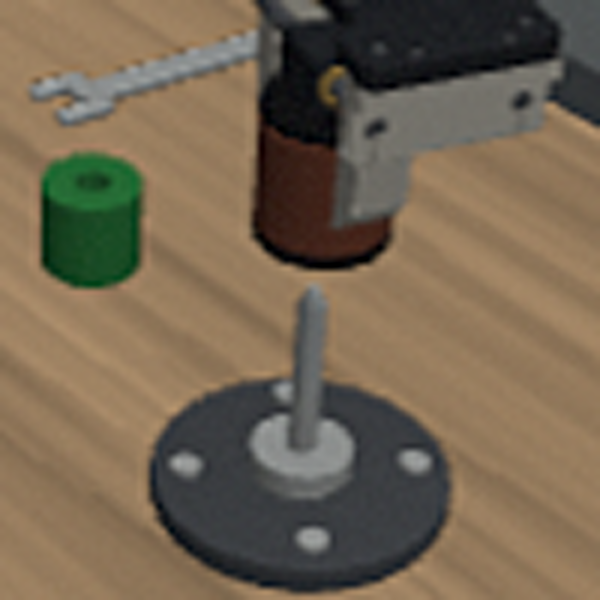

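View pics/c3t.png

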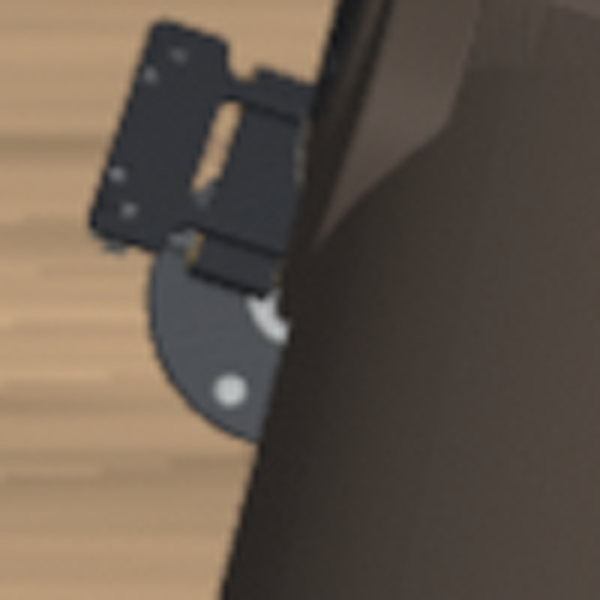

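```bash
cat > spoolpos.py <<'E'
from h import *
import sys
def fit(png,x0,x1,y0,y1,zb,g0,D=0.054):
    s=cv2.imread(png).astype(int);K=8
    c=cv2.resize(s[y0:y1,x0:x1].astype(np.uint8),None,fx=K,fy=K,interpolation=cv2.INTER_CUBIC).astype(int)
    return c
E
python3 - <<'E'
from h import *
for i in range(3):
    s,p,R=st();print(np.round(p,4),np.round(R[:,2],4))
    arm.get_image("top")
s=cv2.imread("pics/side3.png")
for v in(206,210,212,214,216,218,219,220,221): print(v,[int(x) for x in s[v,316:345].sum(1)])
for c in((.6364,-.114),(.6354,-.1155)):
    zb=0.132;a=np.linspace(0,2*np.pi,100)
    q=proj("side",np.c_[c[0]+.027*np.cos(a),c[1]+.027*np.sin(a),0*a+zb]);print(c,q.min(0),q.max(0))
E
```

```text
[ 0.6361 -0.1167  0.334 ] [-0.e+00 -1.e-04 -1.e+00]
[ 0.6363 -0.1165  0.334 ] [ 1.e-04 -1.e-04 -1.e+00]
[ 0.6364 -0.1163  0.334 ] [ 2.e-04  0.e+00 -1.e+00]
206 [370, 371, 339, 188, 66, 89, 93, 99, 100, 115, 111, 112, 129, 123, 127, 122, 159, 212, 221, 229, 283, 324, 319, 319, 310, 318, 318, 315, 317]
210 [364, 377, 325, 98, 64, 85, 104, 106, 101, 103, 122, 119, 119, 120, 126, 118, 168, 227, 214, 283, 355, 295, 284, 280, 249, 231, 243, 334, 390]
212 [383, 394, 319, 69, 64, 90, 89, 105, 118, 111, 107, 118, 115, 126, 127, 145, 194, 221, 181, 175, 149, 150, 136, 134, 123, 110, 269, 369, 377]
214 [383, 404, 341, 128, 1, 73, 114, 107, 116, 115, 114, 111, 126, 125, 115, 124, 126, 122, 132, 118, 134, 129, 129, 127, 117, 85, 248, 371, 353]
216 [361, 370, 388, 401, 308, 36, 7, 52, 74, 109, 126, 127, 118, 126, 135, 129, 133, 138, 141, 136, 133, 137, 84, 30, 19, 244, 376, 358, 349]
218 [377, 369, 367, 367, 381, 384, 345, 206, 57, 46, 3, 5, 39, 38, 50, 53, 43, 25, 25, 19, 1, 0, 67, 263, 381, 384, 387, 379, 367]
219 [376, 372, 365, 368, 369, 375, 387, 377, 382, 352, 239, 136, 48, 30, 0, 0, 0, 21, 59, 112, 255, 360, 354, 357, 377, 368, 369, 370, 383]
220 [368, 367, 369, 373, 366, 369, 373, 376, 390, 398, 391, 381, 376, 380, 370, 366, 362, 365, 367, 359, 369, 377, 372, 359, 355, 357, 369, 367, 367]
221 [368, 369, 366, 369, 378, 371, 372, 370, 368, 368, 390, 393, 395, 399, 396, 388, 384, 378, 378, 377, 377, 366, 357, 353, 352, 356, 357, 356, 364]
(0.6364, -0.114) [318.14291576 206.46506684] [341.72124022 219.67833535]
(0.6354, -0.1155) [318.2445414  206.88651072] [341.85915476 220.13996049]
```

The picture agrees with a spool on the spindle axis: measured side edges are 318.3 and 342.0 with the bottom at 219.5, against predicted 318.1, 341.7 and 219.7. Descending slowly in stages.

move_arm:
  steps:
    - [0, 0, 10, 0]
    - [0, 0, 20, 0]
    - [0, 0, 28, 0]
    - [0, 0, 34, 0]
    - [0, 0, 40, 0]
    - [0, 0, 46, 0]
    - [0, 0, 46, 0]

```text
clock: 7.42
position: [0.6367, -0.1155, 0.2872]
ee_rot: [-0.489, -3.102, -0.0]
force: [-0.2, 0.3, -2.3]
width: 0.586
```

```bash
python3 - <<'E'
from h import *
i=arm.get_image("side")[:,:,::-1];cv2.imwrite("pics/c4.png",crop(i,327,225,50,6))
s,p,R=st();print(s["clock"],np.round(p,4),np.round(s["force"],2),np.round(s["ft_torque"],2),s["width"],np.round(R[:,2],4))
E
```

```text
7.475 [ 0.6368 -0.1156  0.2876] [ 0.76  0.06 -1.76] [-0.01  0.01  0.04] 0.586302829487688 [-2.e-04  0.e+00 -1.e+00]
```

View pics/c4.png

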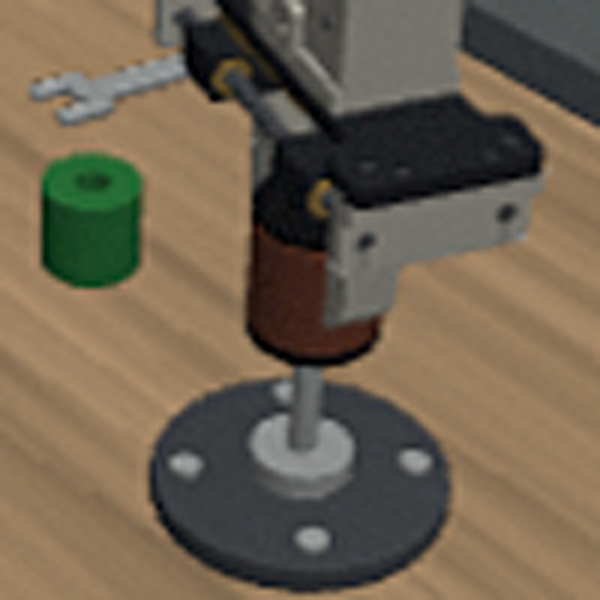

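The spool is on the spindle with no side force. Spindle enters at (308,365) in the crop. Continuing about 60 mm down.

move_arm:
  steps:
    - [0, 0, 10, 0]
    - [0, 0, 20, 0]
    - [0, 0, 30, 0]
    - [0, 0, 40, 0]
    - [0, 0, 48, 0]
    - [0, 0, 54, 0]
    - [0, 0, 57, 0]
    - [0, 0, 59, 0]
    - [0, 0, 59, 0]

```text
clock: 8.6
position: [0.6369, -0.1156, 0.2288]
ee_rot: [0.489, 3.103, 0.0]
force: [-0.4, -0.8, -1.4]
width: 0.589
```

```bash
python3 - <<'E'
from h import *
s,p,R=st();print(s["clock"],np.round(p,4),np.round(s["force"],2),np.round(s["ft_torque"],2),s["width"],np.round(R[:,2],4))
i=arm.get_image("side")[:,:,::-1];cv2.imwrite("pics/c5.png",crop(i,327,225,50,6))
E
```

```text
8.6 [ 0.6369 -0.1156  0.2288] [-0.45 -0.78 -1.44] [ 0.02 -0.03  0.06] 0.5892883351771542 [ 2.e-04  0.e+00 -1.e+00]
```

View pics/c5.png

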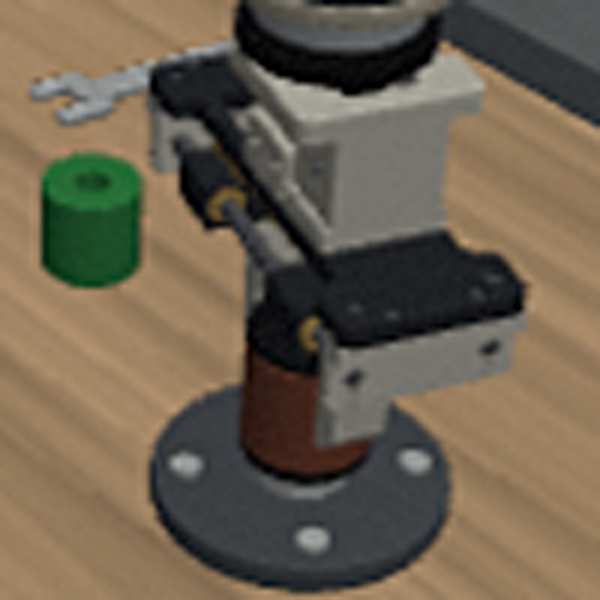

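The spool is about 1 mm above the shoulder. I'll go 2 mm further down to contact.

move_arm:
  steps:
    - [0, 0, 0.7, 0]
    - [0, 0, 1.4, 0]
    - [0, 0, 2, 0]
    - [0, 0, 2, 0]
    - [0, 0, 2, 0]

```text
clock: 9.28
position: [0.6369, -0.1157, 0.2278]
ee_rot: [0.489, 3.102, 0.001]
force: [-3.0, 0.6, 8.5]
width: 0.587
```

Contact felt (8.5 N upward). Releasing and rising.

move_arm:
  steps:
    - [0, 0, 0, 0]
    - [0, 0, 0, 0]
    - [0, 0, 0, 0]
    - [0, 0, 0, 0]
    - [0, 0, -5, 0]
    - [0, 0, -30, 0]
    - [0, 0, -70, 0]
    - [0, 0, -110, 0]
    - [0, 0, -150, 0]
    - [0, 0, -150, 0]
  grip: 91.8

```text
clock: 10.52
position: [0.6376, -0.1162, 0.3807]
ee_rot: [0.489, 3.097, 0.001]
force: [0.3, -0.6, 0.4]
width: 1.003
```

```bash
python3 - <<'E'
from h import *
s,p,R=st();print(s["clock"],np.round(p,4),np.round(s["force"],2),s["width"],np.round(R[:,2],4))
i=arm.get_image("side")[:,:,::-1];cv2.imwrite("pics/c6.png",crop(i,327,225,50,6))
for a in((.574,.194,.37),(.574,.194,.19),(.5335,.3405,.37)):print(shift(a))
E
```

```text
10.525 [ 0.6376 -0.1162  0.3807] [ 0.29 -0.59  0.39] 1.002550372750342 [ 6.5e-03 -6.0e-04 -1.0e+00]
[155.4 275.4   8.2]
[155.9 275.2 188.2]
[239.  402.3   8.1]
```

View pics/c6.png

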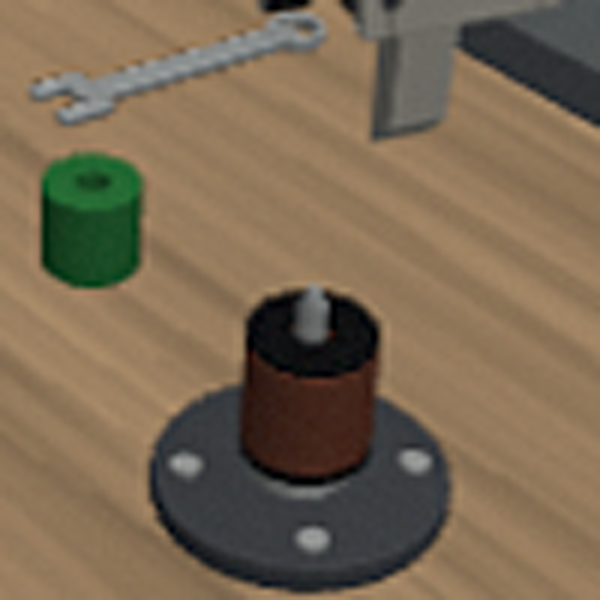

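The spool is seated with the tip showing at (313,290) in the crop. Next is the nearer collar.

move_arm:
  steps:
    - [25, 45, 5, 0]
    - [50, 90, 5, 0]
    - [78, 137, 5, 0]
    - [105, 185, 5, 0]
    - [130, 230, 5, 0]
    - [145, 260, 5, 0]
    - [155, 275, 30, 0]
    - [155, 275, 65, 0]
    - [155, 275, 100, 0]
    - [155, 275, 100, 0]

```text
clock: 11.82
position: [0.5723, 0.1934, 0.2734]
ee_rot: [-0.488, -3.097, 0.006]
force: [-0.1, -1.0, 0.5]
width: 0.999
```

```bash
python3 - <<'E'
from h import *
i=arm.get_image("side")[:,:,::-1];cv2.imwrite("pics/c7.png",crop(i,230,180,70,5)[:600])
s,p,R=st();print(s["clock"],np.round(p,4),np.round(s["joints"],2),np.round(s["force"],2),s["width"],np.round(R[:,2],4))
print(shift((.574,.194,.191)))
E
```

```text
11.875 [0.5733 0.1935 0.2755] [-0.64  0.55  0.33  1.78 -0.22  0.85  1.05] [ 0.27 -0.37  0.26] 1.0014601882553156 [-0.0033 -0.0016 -1.    ]
[-0.7  0.9 84.5]
```

View pics/c7.png

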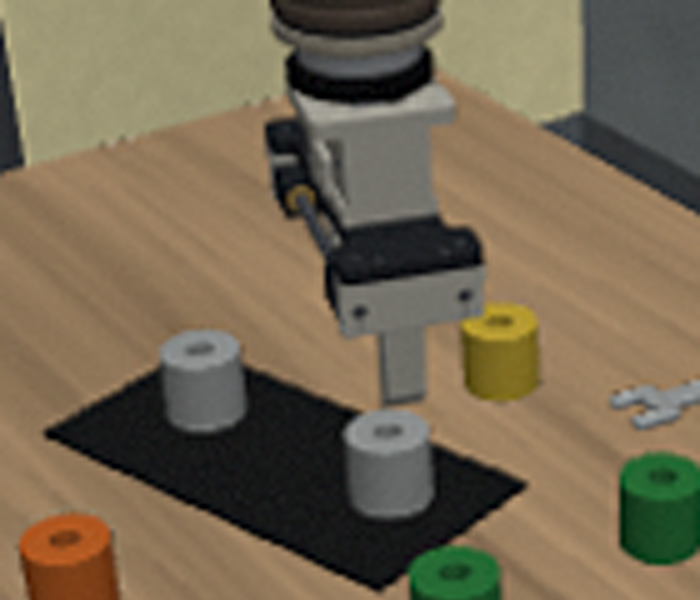

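```bash
python3 - <<'E'
from h import *
s,p,R=st()
for y in(-.05,0,.05):
    q=p+R@[0,y,.178];uv=proj("side",q)[0];print(np.round(q,3),(uv-[160,110])*5)
print((proj("side",[.574,.194,.049])[0]-[160,110])*5)
E
```

```text
[0.557 0.146 0.098] [403.73191314 399.47749789]
[0.573 0.193 0.097] [380.75509192 355.18371062]
[0.588 0.241 0.097] [359.27551985 313.7696644 ]
[387.07835883 428.76620317]
```

The finger in the image at (403,398) matches its prediction, and the collar top at (387,430) does too. Descending and gripping.

move_arm:
  steps:
    - [0, 0.5, 25, 0]
    - [0, 0.5, 50, 0]
    - [0, 0.5, 70, 0]
    - [0, 0.5, 82, 0]
    - [0, 0.5, 82, 0]
    - [0, 0.5, 82, 0]
    - [0, 0.5, 82, 0]

```text
clock: 12.75
position: [0.5745, 0.1943, 0.1956]
ee_rot: [0.489, 3.102, 0.001]
force: [-0.3, -0.0, 0.5]
width: 1.004
```

move_arm:
  steps:
    - [0, 0, 0, 0]
    - [0, 0, 0, 0]
    - [0, 0, 0, 0]
    - [0, 0, 0, 0]
    - [0, 0, 0, 0]
    - [0, 0, 0, 0]
    - [0, 0, 0, 0]
    - [0, 0, 0, 0]
  grip: 40
  grip_force: 35

```text
clock: 13.75
position: [0.5741, 0.1942, 0.1947]
ee_rot: [-0.49, -3.103, -0.0]
force: [-0.2, 0.3, -0.1]
width: 0.512
```

move_arm:
  steps:
    - [0, 0, -5, 0]
    - [0, 0, -15, 0]
    - [0, 0, -30, 0]
    - [0, 0, -45, 0]
    - [0, 0, -50, 0]
    - [0, 0, -50, 0]
    - [0, 0, -50, 0]
    - [0, 0, -50, 0]
    - [0, 0, -50, 0]
    - [0, 0, -50, 0]

```text
clock: 15.0
position: [0.5741, 0.1942, 0.2445]
ee_rot: [-0.489, -3.103, 0.0]
force: [0.4, 0.7, -5.7]
width: 0.51
```

```bash
cat > weigh.py <<'E'
from h import *
F=[];J=[]
for i in range(14):
    im=arm.get_image("side");s,p,R=st();F.append(s["force"]);J.append(s["joint_efforts"])
print(s["clock"],np.round(p,4),s["width"],np.round(R[:,2],4))
print("F",np.mean(F,0),np.std(F,0)/14**.5,"tau",np.round(np.mean(J,0),2))
print("q",np.round(s["joints"],3))
import sys;cv2.imwrite(sys.argv[1],crop(im[:,:,::-1],230,180,70,5)[:600])
E
python3 weigh.py pics/w1.png
```

```text
15.7 [0.5741 0.1942 0.2447] 0.514280075524909 [ 0.  0. -1.]
F [-0.10206531  0.187079   -5.52906448] [0.11999508 0.17616786 0.13222781] tau [ 0.000e+00 -7.148e+01  6.960e+00 -2.542e+01  1.000e-02  9.000e-02
  0.000e+00]
q [-0.627  0.587  0.311  1.806 -0.242  0.786  1.065]
```

View pics/w1.png

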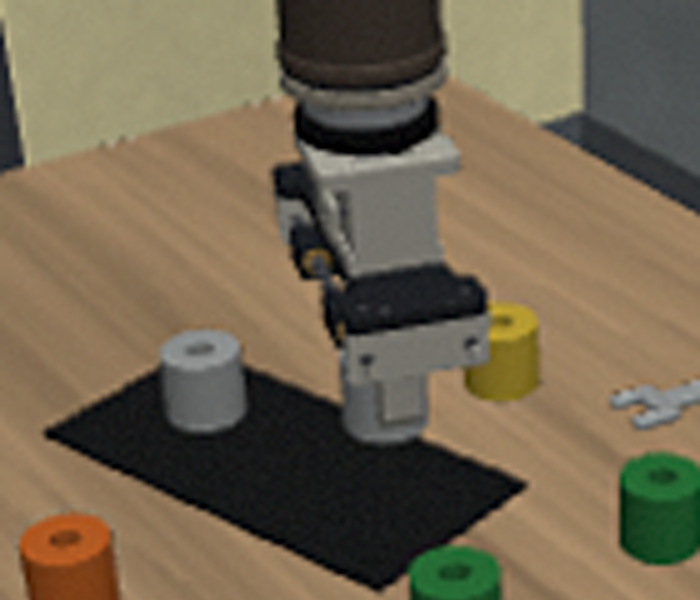

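The collar is lifted about 50 mm and reads 5.5 N. Setting it down gently, then weighing the other.

move_arm:
  steps:
    - [0, 0, 15, 0]
    - [0, 0, 30, 0]
    - [0, 0, 40, 0]
    - [0, 0, 45, 0]
    - [0, 0, 48, 0]
    - [0, 0, 49.5, 0]
    - [0, 0, 50.5, 0]
    - [0, 0, 50.5, 0]
    - [0, 0, 50.5, 0]

```text
clock: 16.82
position: [0.5743, 0.1943, 0.1947]
ee_rot: [0.489, 3.103, 0.001]
force: [-0.7, -0.5, 0.1]
width: 0.511
```

The force is back to about 0, so the mat carries it. Releasing.

move_arm:
  steps:
    - [0, 0, 0, 0]
    - [0, 0, 0, 0]
    - [0, 0, 0, 0]
    - [0, 0, 0, 0]
    - [0, 0, -10, 0]
    - [0, 0, -35, 0]
    - [0, 0, -65, 0]
    - [0, 0, -90, 0]
    - [10, 15, -90, 0]
    - [30, 45, -90, 0]
    - [50, 76, -90, 0]
    - [70, 106, -90, 0]
    - [82, 124, -90, 0]
    - [84, 127, -90, 0]
    - [84, 127, -90, 0]
    - [84, 127, -90, 0]
  grip: 91.8

```text
clock: 18.82
position: [0.534, 0.3392, 0.2843]
ee_rot: [0.493, 3.102, -0.001]
force: [0.8, 0.2, 0.4]
width: 1.002
```

```bash
python3 weigh.py pics/w2.png; python3 - <<'E'
from h import *
print(shift((.5335,.3405,.195)))
t=arm.get_image("top")[:,:,::-1];cv2.imwrite("pics/top5.png",t)
E
```

```text
19.525 [0.5333 0.341  0.2842] 1.0033988863877867 [-1.e-04  0.e+00 -1.e+00]
F [ 0.0680053   0.0998513  -0.06569244] [0.14153721 0.14233957 0.11291701] tau [ 4.000e-02 -6.997e+01  6.830e+00 -2.642e+01 -0.000e+00  9.000e-02
  0.000e+00]
q [-0.872  0.575  0.328  1.705 -0.226  0.899  0.806]
[-0.4 -0.4 89.2]
```

View pics/w2.png

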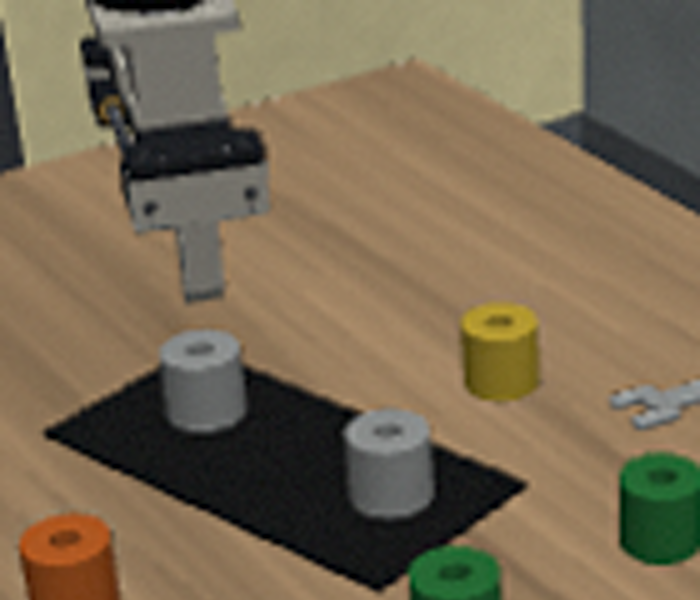

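View pics/top5.png

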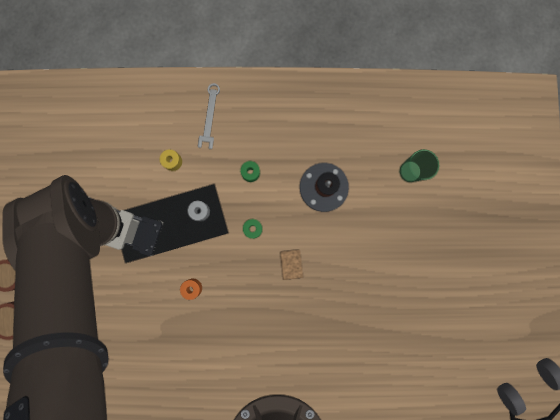

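The first collar stands upright where it was at (388,430) in the crop, and the empty-hand baseline is −0.07 N. On to the second collar.

move_arm:
  steps:
    - [0, 0, 25, 0]
    - [0, 0, 50, 0]
    - [0, 0, 75, 0]
    - [0, 0, 89, 0]
    - [0, 0, 89, 0]
    - [0, 0, 89, 0]
    - [0, 0, 89, 0]

```text
clock: 20.45
position: [0.5337, 0.3411, 0.1963]
ee_rot: [0.489, 3.102, 0.002]
force: [0.7, 0.8, -0.5]
width: 1.002
```

move_arm:
  steps:
    - [0, 0, 0, 0]
    - [0, 0, 0, 0]
    - [0, 0, 0, 0]
    - [0, 0, 0, 0]
    - [0, 0, 0, 0]
    - [0, 0, 0, 0]
    - [0, 0, 0, 0]
    - [0, 0, 0, 0]
  grip: 40
  grip_force: 35

```text
clock: 21.45
position: [0.5333, 0.341, 0.1952]
ee_rot: [0.489, 3.103, 0.0]
force: [0.6, -0.1, -0.5]
width: 0.508
```

move_arm:
  steps:
    - [0, 0, -5, 0]
    - [0, 0, -15, 0]
    - [0, 0, -30, 0]
    - [0, 0, -45, 0]
    - [0, 0, -50, 0]
    - [0, 0, -50, 0]
    - [0, 0, -50, 0]
    - [0, 0, -50, 0]
    - [0, 0, -50, 0]
    - [0, 0, -50, 0]

```text
clock: 22.7
position: [0.5333, 0.3409, 0.2451]
ee_rot: [-0.49, -3.103, 0.0]
force: [-0.5, 0.5, -2.4]
width: 0.509
```

```bash
python3 weigh.py pics/w3.png
```

```text
23.4 [0.5333 0.3409 0.2453] 0.5024837779455505 [-0.  0. -1.]
F [-0.09633565  0.13740216 -2.54859688] [0.12136934 0.12047478 0.1712643 ] tau [ 0.000e+00 -7.322e+01  7.160e+00 -2.545e+01 -1.000e-02  9.000e-02
 -0.000e+00]
q [-0.86   0.622  0.311  1.735 -0.245  0.823  0.822]
```

View pics/w3.png

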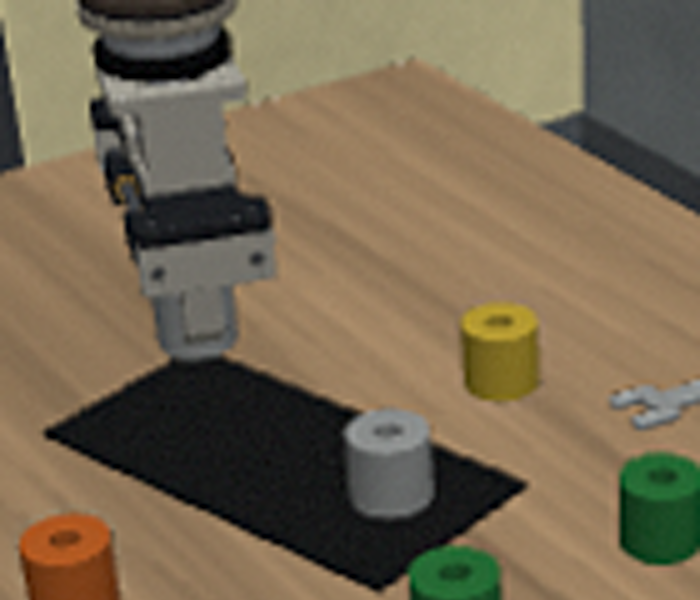

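The second collar is lifted clear and reads 2.5 N against 5.5 N, so the first is the solid one. Setting this one down.

move_arm:
  steps:
    - [0, 0, 15, 0]
    - [0, 0, 30, 0]
    - [0, 0, 40, 0]
    - [0, 0, 45, 0]
    - [0, 0, 48, 0]
    - [0, 0, 49.5, 0]
    - [0, 0, 50.5, 0]
    - [0, 0, 50.5, 0]
    - [0, 0, 50.5, 0]

```text
clock: 24.52
position: [0.5334, 0.3409, 0.1952]
ee_rot: [0.49, 3.103, 0.001]
force: [-1.0, -0.1, 3.2]
width: 0.507
```

Contact is confirmed at +3.2 N. Releasing, rising, and returning to the heavy collar.

move_arm:
  steps:
    - [0, 0, 0, 0]
    - [0, 0, 0, 0]
    - [0, 0, 0, 0]
    - [0, 0, 0, 0]
    - [0, 0, -10, 0]
    - [0, 0, -35, 0]
    - [0, 0, -65, 0]
    - [0, 0, -90, 0]
    - [-10, -15, -90, 0]
    - [-30, -45, -90, 0]
    - [-50, -76, -90, 0]
    - [-70, -106, -90, 0]
    - [-82, -124, -90, 0]
    - [-84, -127, -90, 0]
    - [-84, -127, -90, 0]
    - [-84, -127, -90, 0]
  grip: 91.8

```text
clock: 26.52
position: [0.5737, 0.1959, 0.2845]
ee_rot: [-0.486, -3.103, -0.001]
force: [-0.4, -0.1, -0.5]
width: 1.001
```

```bash
python3 - <<'E'
from h import *
im=arm.get_image("side")[:,:,::-1];cv2.imwrite("pics/w4.png",crop(im,230,180,70,5)[:600])
for i in range(4):arm.get_image("top")
s,p,R=st();print(s["clock"],np.round(p,4),shift((.574,.1942,.195)))
E
```

```text
26.775 [0.5739 0.1948 0.2847] [-0.3 -0.6 89.7]
```

View pics/w4.png

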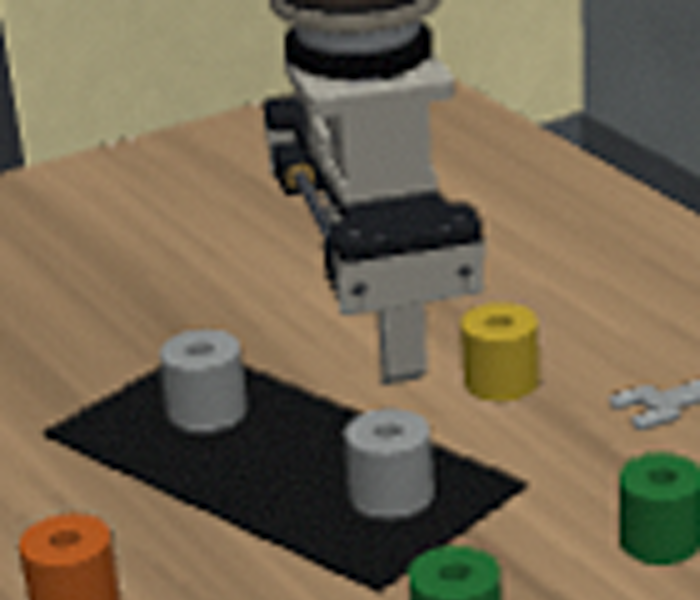

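Both collars stand upright on the mat, the light one at (200,350) in the crop. Gripping the heavy one.

move_arm:
  steps:
    - [0, 0, 25, 0]
    - [0, 0, 50, 0]
    - [0, 0, 75, 0]
    - [0, 0, 89, 0]
    - [0, 0, 89, 0]
    - [0, 0, 89, 0]
    - [0, 0, 89, 0]

```text
clock: 27.65
position: [0.5745, 0.1944, 0.1967]
ee_rot: [0.489, 3.102, 0.001]
force: [-0.5, 0.2, 0.7]
width: 1.002
```

move_arm:
  steps:
    - [0, 0, 0, 0]
    - [0, 0, 0, 0]
    - [0, 0, 0, 0]
    - [0, 0, 0, 0]
    - [0, 0, 0, 0]
    - [0, 0, 0, 0]
    - [0, 0, 0, 0]
    - [0, 0, 0, 0]
  grip: 40
  grip_force: 40

```text
clock: 28.65
position: [0.5741, 0.1943, 0.1957]
ee_rot: [0.489, 3.103, 0.0]
force: [0.4, 0.9, -0.9]
width: 0.513
```

move_arm:
  steps:
    - [0, 0, -5, 0]
    - [0, 0, -20, 0]
    - [0, 0, -50, 0]
    - [0, 0, -90, 0]
    - [0, 0, -125, 0]
    - [0, 0, -145, 0]
    - [0, 0, -150, 0]
    - [0, 0, -150, 0]

```text
clock: 29.65
position: [0.5738, 0.1942, 0.3456]
ee_rot: [-0.489, -3.103, 0.0]
force: [0.2, -0.1, -5.9]
width: 0.51
```

```bash
python3 - <<'E'
from h import *
F=[]
for i in range(4):arm.get_image("top");F.append(arm.observe()["force"][2])
s,p,R=st();print(s["clock"],np.round(p,4),F,s["width"]);print(shift((.6365,-.114,.345)))
E
```

```text
29.85 [0.5738 0.1942 0.3446] [np.float64(-6.173912684875351), np.float64(-5.028228367982269), np.float64(-4.7438244090139365), np.float64(-6.095174947559313)] 0.5115367932020672
[-1.545e+02 -2.739e+02 -2.000e-01]
```

move_arm:
  steps:
    - [-15, -27, 0, 0]
    - [-40, -70, 0, 0]
    - [-65, -115, 0, 0]
    - [-90, -160, 0, 0]
    - [-115, -204, 0, 0]
    - [-135, -240, 0, 0]
    - [-150, -264, 0, 0]
    - [-154, -273, 0, 0]
    - [-154.5, -274, 0, 0]
    - [-154.5, -274, 5, 0]
    - [-154.5, -274, 10, 0]
    - [-154.5, -274, 15, 0]
    - [-154.5, -274, 17, 0]
    - [-154.5, -274, 17, 0]
    - [-154.5, -274, 17, 0]
    - [-154.5, -274, 17, 0]
    - [-154.5, -274, 17, 0]
    - [-154.5, -274, 17, 0]

```text
clock: 32.1
position: [0.6368, -0.114, 0.3288]
ee_rot: [0.489, 3.103, 0.0]
force: [0.0, -0.3, -5.0]
width: 0.512
```

```bash
python3 - <<'E'
from h import *
s,p,R=st();print(s["clock"],np.round(p,4),np.round(s["force"],1),s["width"],np.round(R[:,2],4),np.abs(s["dq"]).max(),shift((.6365,-.114,.328)))
i=arm.get_image("side")[:,:,::-1];cv2.imwrite("pics/side8.png",i);cv2.imwrite("pics/c8.png",crop(i,327,215,50,6))
zb=p[2]-.1952+.004;a=np.linspace(0,2*np.pi,200)
q=proj("side",np.c_[.6365+.024*np.cos(a),-.114+.024*np.sin(a),0*a+zb]);print(zb,q.min(0),q.max(0))
for v in range(203,220):print(v,[int(x) for x in i[v,314:346].sum(1)])
E
```

```text
32.1 [ 0.6368 -0.114   0.3288] [ 0.  -0.3 -5. ] 0.5115832306127444 [ 1.e-04  1.e-04 -1.e+00] 0.002114394787439837 [ 0.3 -0.1  0.8]
0.13757698662420362 [319.5987553  205.16240385] [340.62249845 216.86281657]
203 [357, 364, 370, 370, 380, 378, 292, 176, 214, 227, 231, 247, 258, 258, 278, 284, 296, 269, 213, 217, 231, 281, 319, 331, 320, 322, 319, 315, 316, 327, 366, 386]
204 [370, 354, 360, 367, 370, 374, 287, 177, 202, 224, 236, 248, 258, 264, 275, 286, 296, 272, 207, 214, 239, 292, 322, 320, 320, 316, 320, 318, 312, 328, 342, 361]
205 [373, 371, 362, 357, 370, 351, 252, 179, 217, 233, 238, 250, 260, 272, 286, 289, 295, 267, 199, 208, 244, 309, 323, 316, 320, 317, 319, 316, 318, 313, 325, 359]
206 [373, 373, 374, 370, 368, 341, 233, 183, 211, 222, 232, 251, 259, 271, 282, 286, 298, 267, 214, 204, 259, 328, 318, 320, 316, 322, 319, 315, 322, 337, 347, 346]
207 [370, 370, 375, 372, 383, 346, 245, 192, 213, 224, 241, 250, 259, 275, 271, 281, 285, 260, 208, 197, 264, 346, 318, 324, 317, 315, 318, 319, 322, 352, 368, 347]
208 [364, 371, 371, 373, 381, 354, 247, 192, 210, 226, 242, 254, 268
[... 1211 characters left out ...]
 379, 369, 376, 366, 350, 362, 355, 356]
216 [373, 373, 371, 372, 375, 382, 391, 389, 385, 379, 374, 352, 342, 292, 281, 280, 282, 296, 310, 299, 259, 307, 367, 376, 383, 386, 387, 382, 362, 351, 352, 360]
217 [371, 375, 371, 369, 363, 378, 381, 385, 396, 395, 386, 378, 370, 354, 355, 352, 363, 358, 362, 356, 349, 353, 365, 365, 364, 364, 382, 384, 381, 368, 362, 353]
218 [368, 373, 371, 372, 368, 368, 372, 377, 375, 391, 390, 380, 380, 374, 366, 362, 369, 372, 372, 369, 372, 364, 359, 356, 355, 367, 371, 368, 375, 385, 378, 366]
219 [370, 367, 372, 370, 371, 374, 368, 366, 373, 382, 391, 388, 385, 386, 373, 363, 359, 363, 363, 370, 367, 363, 359, 358, 360, 364, 366, 364, 368, 380, 377, 380]
```

View pics/c8.png

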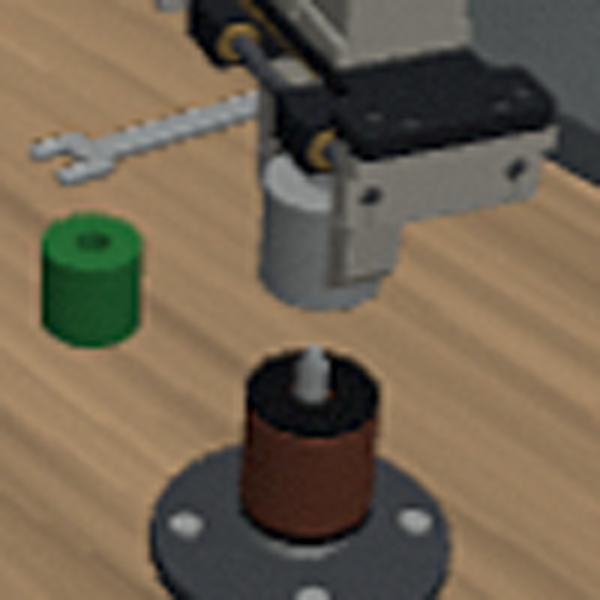

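Collar edges measure left ≈319.5 and bottom ≈216.6, against predicted 319.6 and 216.9 for exact centring. The underside is about 33 mm above the tip and the arm is still. One last overall look.

```bash
python3 - <<'E'
from h import *
t=arm.get_image("top")[:,:,::-1];s=arm.get_image("side")[:,:,::-1]
cv2.imwrite("pics/fin.png",cv2.resize(np.hstack([t,s]),(800,300)))
a=cv2.imread("pics/top0.png");b=cv2.imread("pics/side0.png")
for n,x,y,r in(("wrench",209,115,30),("pad",291,264,16),("jar",420,165,22),("light collar",138,227,20)):
    print(n,np.abs(t[y-r:y+r,x-r:x+r].astype(int)-a[y-r:y+r,x-r:x+r]).mean())
E
```

```text
wrench 24.168055555555554
pad 32.553385416666664
jar 21.83419421487603
light collar 11.098125
```

View pics/fin.png

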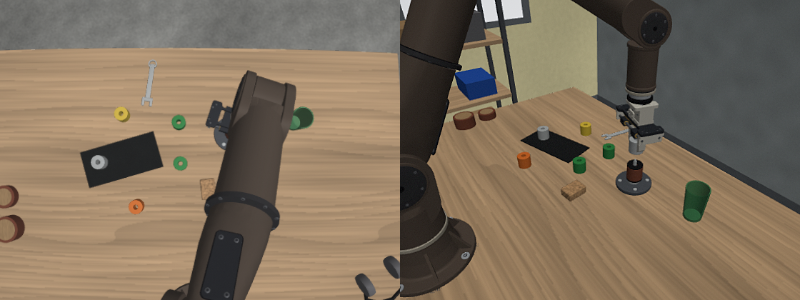

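```bash
python3 - <<'E'
from h import *
t=arm.get_image("top")[:,:,::-1].copy();a=cv2.imread("pics/top0.png")
for n,x,y,r in(("wrench",209,115,35),("light collar",138,227,22),("yellow",170,160,15),("bench",150,330,30),("padleft",284,264,9)):
    m=cv2.matchTemplate(t[y-r-6:y+r+6,x-r-6:x+r+6],a[y-r:y+r,x-r:x+r],cv2.TM_CCOEFF_NORMED);print(n,cv2.minMaxLoc(m)[1::2],"zero shift=(6,6)",t[y,x],a[y,x])
s=arm.get_image("side")[:,:,::-1].copy();b=cv2.imread("pics/side0.png")
for n,x,y,r in(("pad",243,266,20),("jar",415,282,28),("wrench",297,187,15)):
    m=cv2.matchTemplate(s[y-r-6:y+r+6,x-r-6:x+r+6],b[y-r:y+r,x-r:x+r],cv2.TM_CCOEFF_NORMED);print(n,cv2.minMaxLoc(m)[1::2])
E
```

```text
wrench (0.9980171918869019, (6, 6)) zero shift=(6,6) [173 173 170] [146 146 143]
light collar (0.9989973902702332, (6, 6)) zero shift=(6,6) [80 79 78] [67 67 65]
yellow (0.9995457530021667, (6, 6)) zero shift=(6,6) [ 97 134 159] [ 80 112 133]
bench (0.9940468072891235, (6, 6)) zero shift=(6,6) [118 149 178] [ 98 125 149]
padleft (0.998030424118042, (6, 6)) zero shift=(6,6) [101 137 173] [ 84 115 145]
pad (0.996049702167511, (6, 6))
jar (0.9986245036125183, (6, 6))
wrench (0.908776581287384, (6, 6))
```

The large differences were only an exposure change. Template matching shows zero shift for every bystander and for the light collar. Handing in.

```bash
python3 - <<'E'
from h import *
s,p,R=st();print(s["clock"],np.round(p,4),np.round(s["force"],1),s["width"]);print(arm.sign_off())
E
```

```text
32.35 [ 0.6368 -0.114   0.3287] [-0.7 -0.6 -5.6] 0.5100166259752317
the job is handed in; nothing more can be done
None
```

The job is done and was handed in at 32.4 s.

- **Spool:** It is over the spindle and right down on the shoulder, where I felt contact at about 8.5 N. I released it there, and the picture shows the spindle tip standing out of the top.
- **Collars:** I lifted each about 50 mm. The one nearer the stand read 5.5 N and the farther one 2.5 N, with an empty-hand reading of −0.07 N, so the nearer one is the solid collar. The lighter one was set down with contact felt before release, and it stands upright where it was.
- **Final hold:** The heavier collar is held upright and still over the spindle. Its edges in the side picture are within about 0.3 px of the predicted centred position, and its underside is about 33 mm above the tip. The right edge was hidden by a finger, and the top camera's view of the spindle was blocked by the arm, so the centring check rests on the side view and the TCP reading.
- **Other things:** Template matching shows no movement of the jar, pad, wrench or light collar. A first check by plain image difference gave large values. That was an exposure change between the pictures, not movement. The wrench match was weaker in the side view (0.91), where the gripper may partly cover it, but it was 0.998 in the top view.

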